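# Close up the board module and press the test fixture's cover home

## Task

On the aluminium test fixture, slide the loose green module along between its black guides until it butts flush against the main board with no gap left. Then take the yellow pressure cover, set it level and square with the fixture over the steel locating pin (the cover hides the pin, so slide it about until it drops on) and press it fully down onto its stops against the springs. Finish while still holding the cover pressed home with the gripper, the module still flush; leave everything else on the bench where it is.

Things in the scene. Friction and masses are not known exactly. Their poses are not given: they have to be found in the camera images.
- fixture: Fixed test fixture, on the robot's left or right. Origin on the table under the pin's nominal place, z up. Aluminium base, top at z 15 mm, x -65..65, y -130..90. On it the fixed green main board, x -46..46, y -30..85, top at z 23 mm. Two black guide rails along y, inner faces at x -37 and 37, y -126..-31, top at z 21 mm, lead the module.
- board_edge (a point): Middle of the top of the main board's edge that the module must meet, at (0, -30, 23) mm in the fixture's frame.
- pin_place (a point): Nominal place of the steel locating pin's tip, at (0, 0, 44) mm in the fixture's frame; it does not show the real pin, which stands anywhere from -6 to 6 mm from here along the fixture's y (x exact), different each time. Pin upright, 12 mm in diameter, chamfered 2 mm at the tip (flat 8 mm across), tip at z 44 mm.
- stop (a point): Top of one of four steel stops, 8 mm across, at x -38 and 38, y -20 and 20, z 31 mm in the fixture's frame (this one at +38, +20). The cover's underside lies on them when fully home.
- module: Loose green module, plate 70 (x) x 50 (y) x 8 mm, 0.08 to 0.17 kg, lying on the fixture's base (z 15 mm) between the rails, within 0.03 rad of the fixture's yaw. Origin: centre of underside. White strip on top to z 14.5 mm. Its +y edge is at first 15 to 35 mm short of the main board; it slides to +y and is flush with its origin at y -55 mm in the fixture's frame.
- can_top (a point): Centre of the top of the steel shield can on the module, to grip or push it by: 28 (x) x 22 (y) x 18 mm high, centred at (0, -10) mm on the module, top 26 mm above the module's underside.
- cover: Loose yellow pressure cover, right way up on the table, 0.17 to 0.29 kg: plate 90 (x) x 80 (y) x 18 mm, origin at the centre of its underside, where a blind hole 15 mm wide and 15 mm deep takes the pin. Yaw within 0.9 rad of the fixture's; fits either way round, y along the fixture's y. Origin height: 44 mm riding on the pin's tip, 36 dropped onto the probe block, 31 pressed home.
- handle_top (a point): Centre of the top of the cover's black bar handle: 24 mm wide (cover's x), 66 mm long (y), from 18 to 52 mm above the cover's underside.
- probe_block (a joint): Travel in m of the sprung black probe block (60 x 44 mm in x and y, round the pin, top at z = 36 mm in the fixture's frame when up): 0 up, 0.005 when the cover is pressed home on the stops. The spring pushes up with about 4 N at first and 10 N at 0.005; the cover's own weight does not move it.
- meter: red hand multimeter, 150 x 75 x 42 mm; a bystander to be left alone. Origin at the centre of its underside.
- spool: steel-grey solder spool, 52 mm across, 28 mm high; a bystander to be left alone. Origin at the centre of its underside.
- flux_bottle: small amber jar with a white cap, 38 mm across, 75 mm high; a bystander to be left alone. Origin at the centre of its underside.
- driver_red: red screwdriver lying on the table, 170 mm long; a bystander to be left alone. Origin on its axis, about the middle of its length.
- driver_yellow: yellow screwdriver lying on the table, 190 mm long; a bystander to be left alone. Origin on its axis, about the middle of its length.
- remote: black remote control, 45 x 150 x 20 mm; a bystander to be left alone. Origin at the centre of its underside.

How it is judged (in metres and radians):
On the way, in this order (a step that is already met when the one before it is completed fails the run):
1. the module is flush against the main board (y of module in the frame of fixture between -0.0572 and -0.053 m and x of module in the frame of fixture between -0.005 and 0.005 m and z of module in the frame of fixture below 0.018 m and angle between the y axis of module and the y axis of fixture, either way round below 0.05 rad and angle between module's own z axis and vertical below 0.05 rad), for 0.2 s.
2. the cover has dropped onto the locating pin, the module still flush (all of step 1 and x of cover in the frame of fixture between -0.006 and 0.006 m and y of cover in the frame of fixture between -0.011 and 0.011 m and z of cover in the frame of fixture between 0.028 and 0.039 m and angle between cover's own z axis and vertical below 0.07 rad and angle between the y axis of cover and the y axis of fixture, either way round below 0.12 rad), for 0.2 s.
At the end, for the whole second after the job is handed in: Module within about 2 mm of the main board and square to 0.05 rad; cover on the pin, square to 0.12 rad, level to 0.07 rad, its underside within 1.8 mm of the stops (probe block down over 3.2 mm), fingers still pressing or gripping it (all of step 1 and x of cover in the frame of fixture between -0.006 and 0.006 m and y of cover in the frame of fixture between -0.011 and 0.011 m and z of cover in the frame of fixture between 0.028 and 0.0328 m and angle between cover's own z axis and vertical below 0.07 rad and angle between the y axis of cover and the y axis of fixture, either way round below 0.12 rad and value of joint probe_block above 0.0032 m and contact force between the fingers and cover above 2 N and linear speed of cover below 0.02 m/s); the arm keeps its last pose, push and grip.
It fails at once if a bystander is shifted by more than 30 mm or knocked over (distance of any of meter, spool, flux_bottle, driver_red, driver_yellow, remote from where it was at the start of the episode above 0.03 m or angle between flux_bottle's own z axis and vertical above 0.6 rad).
It also fails if it takes over 51 s, if anything falls off the work surface, if the arm or the gripper's body presses on something with over 40 N, if the wrist force passes 120 N, or if a joint passes its speed limit or range.

## Robot

A 6-joint arm with a two-finger parallel gripper is mounted at the origin on the work surface. World frame = base frame: x ahead of the robot, y to its left, z up, the work surface at z = 0. Lengths are in mm, angles in rad, forces in N, time in s.
With the tool pointing down it reaches from about 275 to 825 mm from the base axis. Payload 4.9 kg.
Tool frame: the origin (TCP) lies at the very end of the fingers, on their centre line; the grasp point (between the pads) lies 19 mm behind it; z points along the fingers, y is the line along which they close (so a half turn about z gives the same grasp; the last joint's range is limited). The gripper opens to 85 mm and grips with 20 to 120 N. Pads are 22 mm wide; open, the fingers measure 114 mm over their backs; the gripper's body (76 mm by 85 mm) begins 54 mm behind the grasp point. The pads swing forward as they close: fully open they stand 13 mm farther back than shut.
Start: joints at [-1.478, 0.326, -0.193, 1.052, 0, 1.437], TCP at [123.684, -535.93, 231.281] pointing down, gripper open.
Joint ranges: [-2.65, 2.65], [-0.97, 1.79], [-1.3, 1.35], [-1.93, 2.1], [-1.47, 1.37], [-3.14, 3.14]. Speed limits (rad/s): [2.57, 2.57, 3.14, 3.14, 3.14, 3.14].

## Interface

Orientations are given as [roll, pitch, yaw] about the fixed x, y, z axes, in that order (R = Rz(yaw) Ry(pitch) Rx(roll)).
In Python, from bench import bot, solve_ik, imaging gives the robot as it stands. Calls block until the motion is done:
- bot.move_ptp(position, orientation): joint-space move of the TCP to a pose.
- bot.movel(position, rot=None, max_speed=150, threshold=None): straight line of the TCP; rot=None keeps the orientation; max_speed is the mean speed in mm/s. With threshold (N) it stops when the force on the tool has changed by that much, and returns True; else False.
- bot.move_j(angles): joint-space move.
- bot.grip(opening, effort=None): opening from 0.0 (shut) to 1.0 (fully open); effort is the grip in N (None keeps the last); returns when the fingers have stopped.
- bot.dwell(seconds).
- solve_ik(position, orientation): joint angles nearest the present ones, or None.
- bot.get_state(): the state.
- imaging.capture(name): name is "side" or "top" or "wrist"; returns the picture (384x512x3 uint8, blue, green, red); there is no depth.
- imaging.camera_model(name): a dict with "K" (3x3 intrinsics, pixels), "k1" (the pictures are not rectified: a ray, as slopes to the right and down, at radius r is drawn at 1 + k1 r^2 times it, then the intrinsics apply), "position" and "rotation" of the camera in the world. Camera axes: x right, y up, looking along -z (the intrinsics and any distortion apply to the point x, -y, -z); pixel columns grow to the right and rows downward; lengths in mm; the calibration is good to about 2 mm. A picture is of the moment at which its call begins: read the wrist's pose just before it. camera_model takes no time and is no camera call; for the wrist camera it gives the pose at the moment of the call.
A pose or a line that the arm cannot do raises bot.IKError and nothing moves.
- bot.sign_off(): hands the job in; it is judged then, once.
The state is a dict: "t": time; "qpos": joint angles; "joint_velocities": joint speeds; "effort": joint torques, N m; "tcp_pos": TCP position; "orientation": TCP orientation; "contact_force": force on the tool from outside, world axes, zero at the start; "wrist_torque": the same for the moment, N m; "opening": opening from 0.0 (shut) to 1.0 (fully open); "gripper_force": force on a finger pad.
Only numpy, scipy, OpenCV 4.12 (cv2) and the standard library are available. Lean on these libraries where they do the work, as an engineer would, in place of code of your own. Each camera call takes 0.05 s, during which the arm holds its last target. There are 200 camera calls.

## Working session

There is one attempt and no reset: what is moved stays moved. The work goes in short steps, each a Python script; the robot and the scene stay as the last script left them, time stands still between calls to the robot, and variables do not carry over. Pictures are saved under pics/ and viewed, at most 10 in all, crops included, and the job is handed in when it is done.

```bash
ls; mkdir -p pics; python3 - <<'E'
from bench import bot, imaging
import cv2, numpy as np
for n in ("top","side"):
    im=imaging.capture(n); cv2.imwrite(f"pics/{n}0.png",im)
    m=imaging.camera_model(n); print(n,m)
a=cv2.imread("pics/top0.png");cv2.imwrite("pics/top0b.png",cv2.resize(a,(800,600),interpolation=cv2.INTER_CUBIC))
s=bot.get_state();print(s)
E
```

```text
pics
top {'K': array([[475.93223721,   0.        , 258.7870415 ],
       [  0.        , 475.93223721, 187.18218259],
       [  0.        ,   0.        ,   1.        ]]), 'k1': 0.025629162284447414, 'position': array([ 338.59442498,  -39.84097115, 1415.48733569]), 'rotation': array([ 0.20315976,  0.00488067, -1.546439  ])}
side {'K': array([[413.85732737,   0.        , 255.05538283],
       [  0.        , 413.85732737, 192.61510433],
       [  0.        ,   0.        ,   1.        ]]), 'k1': -0.03638576592658627, 'position': array([ 459.52282865, -913.25245867,  807.0872405 ]), 'rotation': array([ 0.88185641, -0.01009304, -0.18238509])}
{'t': 0.1, 'qpos': array([-1.47819795e+00,  3.26850597e-01, -1.93510400e-01,  1.05201616e+00,
       -3.05987187e-05,  1.43660907e+00]), 'joint_velocities': array([ 0.00098251, -0.00279149,  0.00153337, -0.00064013, -0.0013722 ,
       -0.00057052]), 'effort': array([-7.73538450e-04, -4.44241118e+01,  2.63036871e+01,  7.94324500e-03,
       -1.60977520e-04,  5.73499136e-06]), 'tcp_pos': array([ 123.62391332, -535.37001515,  230.58052249]), 'orientation': array([-3.14002194e+00, -1.81167585e-04,  2.26785513e-01]), 'contact_force': array([ 0.35813358, -0.34998284,  0.42031012]), 'wrist_torque': array([0.00592936, 0.02178525, 0.01671266]), 'gripper_force': 0.0, 'opening': 0.9959189886147486}
```

View pics/top0b.png

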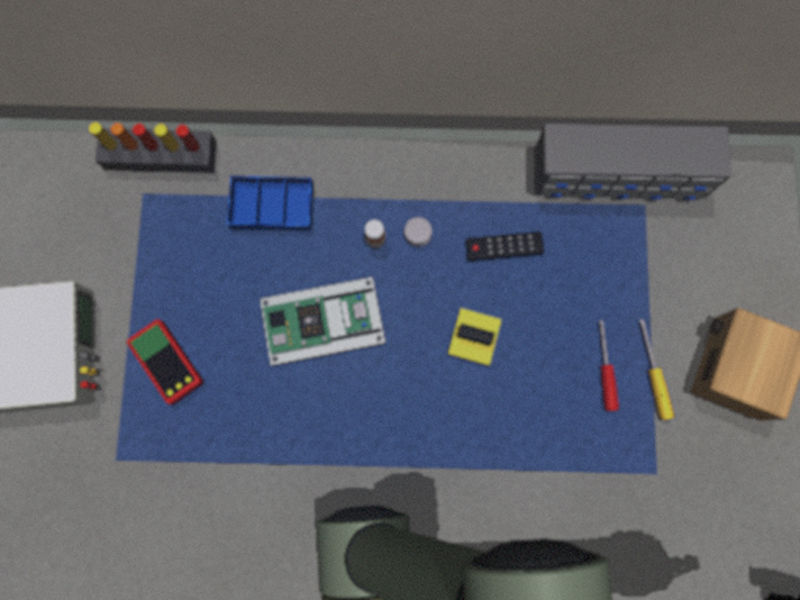

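View pics/side0.png

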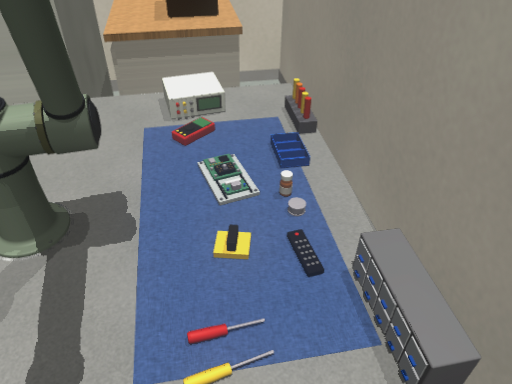

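The top view shows the fixture at about (323,320) in the 800 px picture. The module (can at (360,310)) is at its right end, and the cover is at (475,336). The jar and spool stand at (374,232) and (418,231). I'll measure roughly, then go over each with the wrist camera.

```bash
cat > h.py <<'E'
from bench import bot, solve_ik, imaging
import cv2, numpy as np
from scipy.spatial.transform import Rotation as Ro
def cast(m,uv,z):
    d=cv2.undistortPoints(np.asarray(uv,float).reshape(-1,1,2),m["K"],np.array([m["k1"],0,0,0])).reshape(-1,2)
    R=Ro.from_euler('xyz',m["rotation"]).as_matrix()
    r=np.c_[d[:,0],-d[:,1],-np.ones(len(d))]@R.T
    p=m["position"]; return p+r*((z-p[2])/r[:,2])[:,None]
def blob(mask):
    n,l,s,c=cv2.connectedComponentsWithStats(mask.astype(np.uint8))
    return l==1+np.argmax(s[1:,4])
def rect(m,mask,z):
    """min-area rectangle, in world at height z, of the mask's largest contour: centre, size, yaw of long side"""
    c=max(cv2.findContours(mask.astype(np.uint8),0,1)[0],key=cv2.contourArea)
    P=cast(m,cv2.convexHull(c).reshape(-1,2),z)[:,:2]
    b=cv2.boxPoints(cv2.minAreaRect(P.astype(np.float32)))
    e=[b[1]-b[0],b[2]-b[1]]; e=sorted(e,key=np.linalg.norm)
    a=np.arctan2(e[1][1],e[1][0]); a=(a+np.pi)%np.pi
    return b.mean(0),[float(np.linalg.norm(x)) for x in e],a
def down(yaw): return [np.pi,0,yaw]
def snap(n):
    m=imaging.camera_model(n); return m,imaging.capture(n)
E
python3 - <<'E'
from h import *
m=imaging.camera_model("top"); a=cv2.imread("pics/top0.png")
b,g,r=[a[...,i].astype(int) for i in range(3)]
y=(r>150)&(g>140)&(b<110); y[:, :270]=0; y[:,340:]=0
k=blob(cv2.morphologyEx(y.astype(np.uint8),cv2.MORPH_CLOSE,np.ones((9,9))))
print("cover",rect(m,k,18))
roi=np.zeros_like(y);roi[170:240,155:255]=1
f=roi&~((b>g+15)&(b>r+25))
k=blob(f);print("fixture",rect(m,k,15))
w=imaging.camera_model("wrist");s=bot.get_state()
print(w, Ro.from_euler('xyz',s["orientation"]).inv().apply(w["position"]-s["tcp_pos"]))
E
```

```text
cover (array([ 545.9135 , -160.24522], dtype=float32), [78.36004638671875, 89.46643829345703], np.float32(2.8897314))
fixture (array([568.96954, 130.46988], dtype=float32), [133.45059204101562, 221.7196502685547], np.float32(1.792116))
{'K': array([[326.38278562,   0.        , 252.73514654],
       [  0.        , 326.38278562, 196.70535288],
       [  0.        ,   0.        ,   1.        ]]), 'k1': 0.024897530931445682, 'position': array([ 196.07746574, -519.99766832,  372.39803088]), 'rotation': array([-0.28993063,  0.00156098, -1.34429591])} [  74.08043093    1.08946807 -141.80597591]
```

```bash
python3 - <<'E'
from h import *
for n,p,yw in (("wc",(455,-160,200),0.0),("wf",(470,140,230),0.22)):
    bot.move_ptp(p,down(yw)); bot.dwell(0.2)
    m,im=snap("wrist"); cv2.imwrite(f"pics/{n}.png",im); np.save(f"pics/{n}.npy",m,allow_pickle=True)
s=bot.get_state();print(s["t"],s["tcp_pos"],s["qpos"],s["contact_force"])
for w in (.221+1.571,.221-1.571,-.252,.221):
    print(w,solve_ik([570,90,30],down(w)))
a=cv2.imread("pics/wc.png");b=cv2.imread("pics/wf.png")
cv2.imwrite("pics/both.png",cv2.resize(np.vstack([a[:300],b[:300]]),None,fx=1,fy=1))
E
```

```text
3.5833 [470.24343172 138.99261953 229.8784557 ] [ 1.36797858e-01  2.17363197e-01 -3.44940788e-01  1.00870669e+00
 -1.11097862e-04  3.06040248e+00] [0.36747092 0.5455865  0.04303991]
1.792 [ 0.0287108   0.58039534 -0.36190505  0.62849593  0.          1.37830346]
-1.3499999999999999 [ 0.0287108   0.58039534 -0.36190505  0.62849593  0.         -1.76288185]
-0.252 [ 0.0287108   0.58039534 -0.36190505  0.62849593  0.         -2.86088185]
0.221 [ 0.0287108   0.58039534 -0.36190505  0.62849593  0.          2.94930346]
```

View pics/both.png

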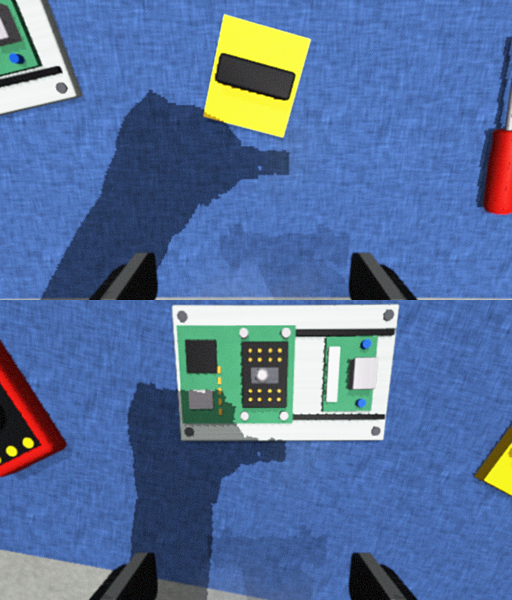

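The cover sits at (257,75) with its bar, and the fixture frame is clearly visible. The four stops are at (243,32), (286,32), (244,116) and (285,115). The pin tip shows at (262,75), the can at (365,73) and the module's green at x 325–378. All pixels are in the crop, whose row offset is 0 in wf.

```bash
python3 - <<'E'
from h import *
ld=lambda n:(np.load(f"pics/{n}.npy",allow_pickle=True).item(),cv2.imread(f"pics/{n}.png"))
m,a=ld("wc"); b,g,r=[a[...,i].astype(int) for i in range(3)]
y=(r>150)&(g>140)&(b<120); y[:,:150]=0;y[:,350:]=0;y[160:]=0
dk=(a.max(2)<75).astype(bool); dk[:10]=0;dk[110:]=0;dk[:,:205]=0;dk[:,310:]=0
hc=blob(dk); print("handle",rect(m,hc,52)); 
print("plate@18",rect(m,blob(y|hc),18))
m,a=ld("wf"); b,g,r=[a[...,i].astype(int) for i in range(3)]
gray=cv2.cvtColor(a,6)
P=[]
for u,v,z,t in ((243,32,31,190),(286,32,31,190),(244,116,31,190),(285,115,31,190),(262,75,44,200)):
    k=np.zeros(gray.shape,bool); k[v-8:v+9,u-8:u+9]=gray[v-8:v+9,u-8:u+9]>t
    k=blob(k); c=np.argwhere(k).mean(0)[::-1]; P.append(cast(m,c,z)[0]); print(c,k.sum(),P[-1])
P=np.array(P)[:,:2]; O=P[:4].mean(0); yv=(P[0]+P[2]-P[1]-P[3]); yaw=np.arctan2(yv[1],yv[0])-np.pi/2
xv=P[0]+P[1]-P[2]-P[3]; yaw2=np.arctan2(xv[1],xv[0])
print("stops O",O,yaw,yaw2,"sizes",np.linalg.norm(yv)/2,np.linalg.norm(xv)/2)
nb=~((b>g+15)&(b>r+30)); nb[:, :165]=0; nb[:,405:]=0; nb[142:]=0
nb=blob(nb); c,sz,an=rect(m,nb,15); print("base",c,sz,an-np.pi/2,"O:",c+20*np.array([np.cos(an),np.sin(an)]))
F=lambda p:Ro.from_euler('z',-yaw).as_matrix()[:2,:2]@(np.asarray(p)[:2]-O)
print("pin in F",F(P[4]))
gr=(g>r+25)&(g>b+5); gr[:,:315]=0; gr[:,385:]=0; gr[25:, :][115-25:]=0
q=np.argwhere(gr); gm=blob(cv2.morphologyEx(gr.astype(np.uint8),3,np.ones((9,9))))
c,sz,an=rect(m,gm,23); print("module green",F(c),sz,an-yaw)
k=np.zeros_like(gr); k[50:98,345:385]=((abs(g-r)<20)&(abs(b-r)<25)&(gray>120))[50:98,345:385]
k=blob(k); c,sz,an=rect(m,k,41); print("can",F(c),c,sz,an-yaw)
vis=a.copy(); vis[k]=(0,0,255); vis[gm&~k]=(255,0,255); cv2.imwrite("pics/vis.png",cv2.resize(vis[:150,160:420],None,fx=3,fy=3))
E
```

```text
handle (array([ 546.56335, -163.09238], dtype=float32), [23.116151809692383, 63.437721252441406], np.float32(1.3106353))
plate@18 (array([ 546.9344, -163.2265], dtype=float32), [80.34165954589844, 90.0246353149414], np.float32(2.8921933))
[243.20634921  31.87301587] 63 [599.6520761  175.58335362  31.        ]
[285.84848485  31.93939394] 66 [608.22933371 136.37608098  31.        ]
[244.43137255 115.52941176] 51 [525.41200794 158.59718091  31.        ]
[283.89285714 115.46428571] 56 [534.07944368 119.60359825  31.        ]
[261.81944444  74.38888889] 72 [566.1828304  150.26259463  44.        ]
stops O [566.84321536 147.54005344] 0.2170443025708224 0.22369231574866724 sizes 40.03983397446417 76.0907788631037
base [570.3056  128.44608] [129.73182678222656, 218.87477111816406] 0.22000337 O: [565.9409 147.964 ]
pin in F [-0.05860764  2.80087557]
module green [  1.20387344 -84.55991554] [50.709564208984375, 70.49669647216797] 0.012568286311623877
can [ -1.24217353 -98.03329652] [586.7411  51.5393] [29.24249267578125, 42.501407623291016] 0.12200980509519321
```

View pics/vis.png

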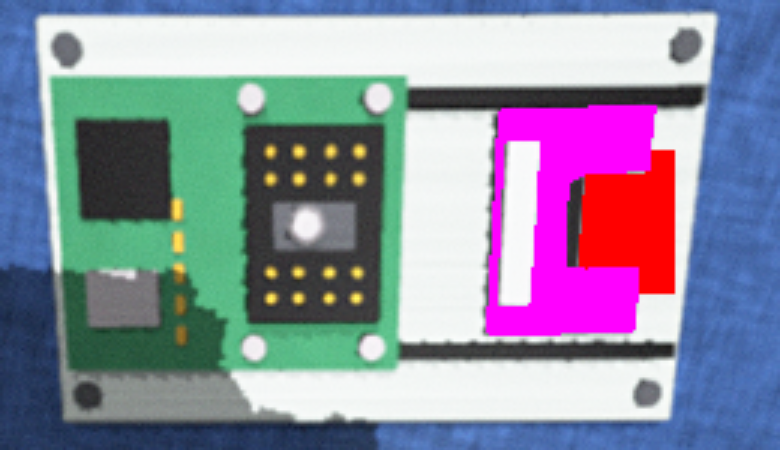

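```bash
cat >> h.py <<'E'
YAW=0.22; O=np.array([566.6,147.7])
def W(x,y,z):
    c,s=np.cos(YAW),np.sin(YAW); return [O[0]+c*x-s*y,O[1]+s*x+c*y,z]
def toF(p):
    c,s=np.cos(YAW),np.sin(YAW); d=np.asarray(p)[:2]-O; return np.array([c*d[0]+s*d[1],-s*d[0]+c*d[1],p[2]])
TY=YAW+np.pi/2
E
python3 - <<'E'
from h import *
bot.move_ptp(W(1.2,-94.6,90),down(TY)); bot.grip(0.6,25)
print("touch",bot.movel(W(1.2,-94.6,25),max_speed=80,threshold=12))
bot.grip(0.0,25); s=bot.get_state(); print(s["opening"],s["gripper_force"],s["contact_force"],toF(s["tcp_pos"]))
hit=bot.movel(W(0.6,-59,25),max_speed=25,threshold=12); s=bot.get_state()
print(hit,s["t"],toF(s["tcp_pos"]),s["contact_force"],s["opening"])
bot.dwell(0.3); bot.grip(0.6); 
bot.movel(W(0.6,-65,100)); s=bot.get_state();print(s["t"],s["contact_force"])
bot.move_ptp(W(0,-120,190),down(TY)); bot.dwell(.2)
m,im=snap("wrist"); cv2.imwrite("pics/push.png",im); np.save("pics/push.npy",m,allow_pickle=True)
E
```

```text
touch False
0.3239814133279253 25.9918212890625 [-3.02151684 -1.04020062  5.17564473] [  0.78011688 -94.723829    25.70326922]
True 8.0917 [  0.76966671 -64.59604336  25.86232274] [ 0.07460604 -0.57436285  3.24271724] 0.3228342916302608
9.4 [ 0.03320691 -0.35247495  0.14554982]
```

View pics/push.png

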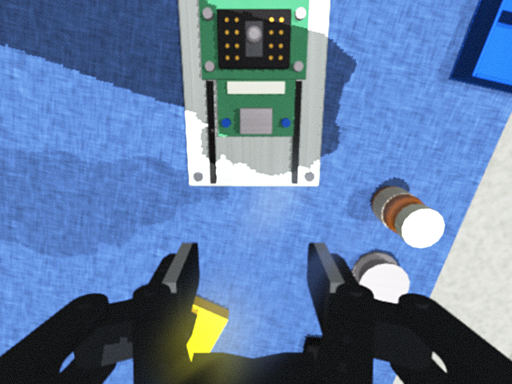

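The picture shows the module's green meeting the board edge at row ~80 with no white line between. I'll check that numerically and re-measure the pin from this second view.

```bash
python3 - <<'E'
from h import *
m=np.load("pics/push.npy",allow_pickle=True).item(); a=cv2.imread("pics/push.png"); b,g,r=[a[...,i].astype(int) for i in range(3)]; gray=cv2.cvtColor(a,6)
for v in range(75,86): print(v,a[v,222:228].mean(0).round(),a[v,275:281].mean(0).round(), toF(cast(m,(250,v),23)[0])[1].round(1))
P=[]
for u,v,z,t in ((208,13,31,165),(301,14,31,165),(208,66,31,165),(298,66,31,165),(254,33,44,120)):
    R=10 if z<40 else 9
    k=np.zeros(gray.shape,bool); k[v-R:v+R,u-R:u+R]=gray[v-R:v+R,u-R:u+R]>t
    k=blob(k); c=np.argwhere(k).mean(0)[::-1]; P.append(toF(cast(m,c,z)[0])); print(c,k.sum(),P[-1])
gr=(g>r+25)&(g>b+5); gr[:79]=0; gr[140:]=0; gr[:,:214]=0; gr[:,294:]=0
c,sz,an=rect(m,blob(cv2.morphologyEx(gr.astype(np.uint8),3,np.ones((5,5)))),23); print("module",toF([*c,23]),sz,an-YAW)
E
```

```text
75 [ 91. 125.  60.] [ 87. 124.  59.] -26.9
76 [ 88. 124.  57.] [ 89. 124.  59.] -27.7
77 [ 90. 123.  59.] [ 92. 126.  63.] -28.6
78 [ 80. 113.  54.] [ 80. 115.  52.] -29.4
79 [71. 98. 46.] [ 77. 110.  51.] -30.2
80 [ 86. 121.  58.] [103. 136.  82.] -31.0
81 [100. 133.  74.] [171. 195. 170.] -31.9
82 [104. 135.  85.] [230. 240. 240.] -32.7
83 [102. 132.  82.] [232. 241. 239.] -33.5
84 [100. 132.  81.] [230. 238. 236.] -34.4
85 [102. 134.  83.] [229. 238. 236.] -35.2
[206.94  12.72] 50 [-37.85185686  19.65797288  31.        ]
[301.44219653  12.96242775] 346 [38.93150653 19.4598333  31.        ]
[198.47058824  65.79411765] 34 [-46.75770189 -20.21705746  31.        ]
[298.21276596  65.74468085] 47 [ 38.03878143 -20.13626143  31.        ]
[254.13548387  33.04516129] 155 [ 0.53344233  2.62003939 44.        ]
module [  1.38460003 -55.04447198  23.        ] [49.656192779541016, 70.65716552734375] 0.0008561909
```

Flush is confirmed: the module is at y −55.0 and square. The pin is at about (0, 2.7) in the fixture frame. Next I'll pick up the cover.

```bash
cat > lower.py <<'E'
E
python3 - <<'E'
from h import *
c=[546.8,-163.1]; cy=-0.254+np.pi/2
bot.move_ptp([*c,110],down(cy))
print("touch",bot.movel([*c,25],max_speed=100,threshold=10))
bot.grip(0.0,70); s=bot.get_state(); z0=s["tcp_pos"][2]; open("z0","w").write(str(z0))
print(s["opening"],s["gripper_force"],s["tcp_pos"],s["contact_force"])
bot.movel([*c,z0+85]); bot.movel(W(0,2.7,z0+85),down(TY)); bot.movel(W(0,2.7,z0+49),max_speed=80); bot.dwell(.2)
s=bot.get_state(); print(s["t"],toF(s["tcp_pos"]),s["tcp_pos"][2]-z0,s["contact_force"],s["opening"],s["gripper_force"])
hit=bot.movel(W(0,2.7,z0+36.5),max_speed=20,threshold=6); s=bot.get_state()
print(hit,s["t"],toF(s["tcp_pos"]),s["tcp_pos"][2]-z0,s["contact_force"],s["wrist_torque"])
im=imaging.capture("side"); cv2.imwrite("pics/side1.png",cv2.resize(im[120:220,170:290],None,fx=5,fy=5))
E
```

```text
touch False
0.27069934801229095 69.96546149253845 [ 547.36101071 -163.38763544   25.89832669] [0.05735077 1.03196293 6.27353149]
16.1417 [ 0.5594136   2.66261464 75.52494462] 49.62661792834773 [ 0.74098099  0.14122807 -2.00927146] 0.2690158922926248 68.9490008354187
False 16.9167 [6.21763313e-02 2.67609836e+00 6.23798558e+01] 36.48152915612286 [ 0.36134561  0.09306596 -2.34666072] [0.0332783  0.01750133 0.01900388]
```

View pics/side1.png

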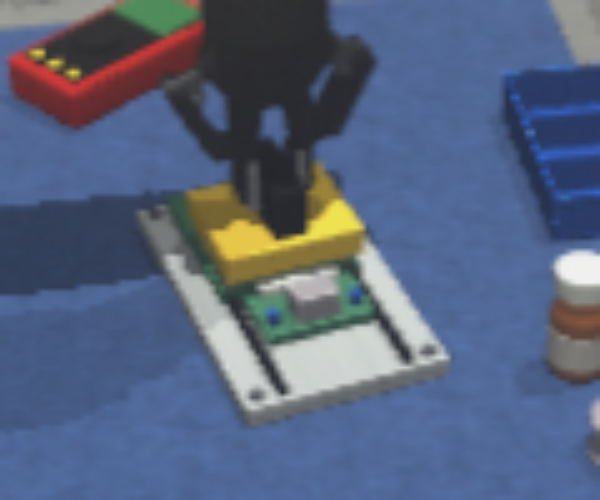

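It dropped straight on: underside at 36.5 mm, no contact force beyond the weight, level and square in the picture. Now I'll press it home.

```bash
python3 - <<'E'
from h import *
z0=float(open("z0").read()); bot.dwell(0.4)
hit=bot.movel(W(0,2.7,z0+28.5),max_speed=12,threshold=24); bot.dwell(0.5); s=bot.get_state()
print(hit,s["t"],toF(s["tcp_pos"]),s["tcp_pos"][2]-z0,s["contact_force"],s["wrist_torque"],s["gripper_force"],s["opening"])
im=imaging.capture("side"); cv2.imwrite("pics/side2.png",cv2.resize(im[120:220,170:290],None,fx=5,fy=5))
E
```

```text
True 18.4417 [ 0.13571205  2.71911604 57.22789403] 31.32956733846149 [-1.41540275  0.10912758  6.07898164] [-0.0381572   0.30627365  0.02622155] 70.33091425895691 0.26684244028837517
```

View pics/side2.png

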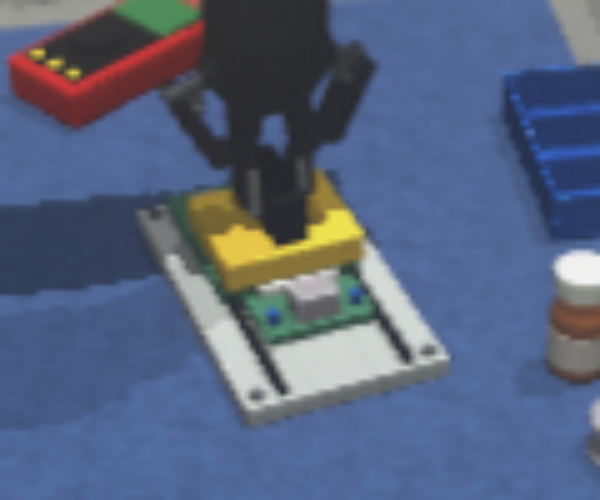

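The cover is about 0.3 mm off the stops. I'll add a slight further push for margin and then hand in.

```bash
python3 - <<'E'
from h import *
z0=float(open("z0").read())
hit=bot.movel(W(0,2.7,z0+30.3),max_speed=8,threshold=35); bot.dwell(0.5); s=bot.get_state()
print(hit,s["t"],s["tcp_pos"][2]-z0,s["contact_force"],s["gripper_force"])
f=s["contact_force"][2]
if 3<f<60 and s["tcp_pos"][2]-z0<32: print(bot.sign_off())
E
```

```text
False 19.275 31.11797874568602 [-3.10901085 -0.21490599  7.85403926] 70.21476030349731
the job is handed in; nothing more can be done
None
```

The job is handed in at 19.3 s of the 51 s allowed: the module measured flush with the main board, the cover is on the pin, and the gripper is holding its underside at 31.1 mm (fully home is 31 mm). The judge's result is not reported back.

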